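# Go / no-go check of a mould guide bushing

## Task

Take the smaller of the two plug gauges from the wooden rack and check the smaller of the two upper guide bushings in the standing mould half: slide the go end (the longer one) fully home until the handle's shoulder sits on the bushing face, draw it out, turn the gauge end for end, then hold the no-go end squarely and centrally against the mouth of the same bore for a good second with a light push of 5 to 10 newtons, to confirm that it is refused. Never force the gauge or let it jam hard, and disturb nothing else on the bench. Then lay the gauge gently back in its empty bay of the rack and let go.

Things in the scene. Friction and masses are not known exactly. Their poses are not given: they have to be found in the camera images.
- gauge: The smaller double-ended plug gauge: a loose rigid bar, 0.26 to 0.40 kg, lying level in a bay of the rack. Origin mid-handle on its axis; +x along the axis to the go end. Handle eight-sided, 30 mm across flats, 80 mm long (x -40 to 40), one pair of flats upright (facing +y and -y). Go end: cylinder, 22 mm diameter, x 40 to 72 mm, rim chamfered 1.5 mm. No-go end: cylinder, 25 mm diameter, x -40 to -56.
- gauge_shoulder (a point): The handle's end face on the go side (gauge x +40 mm), on the axis; it is wider than the bore and stops the go end when fully in. Axes as the gauge's.
- gauge_nogo_face (a point): Centre of the flat end face of the no-go end (gauge x -56 mm). Axes as the gauge's.
- bush_small: The smaller upper guide bushing: bronze ring, 36 mm outer diameter, flush in an upper corner of the mould's parting face (left or right varies). Plain level bore, 23 mm diameter, at least 45 mm deep, with a sharp-edged mouth. Origin at the centre of the mouth, in the plane of the face, 112 mm above the bench; +x straight out of the bore, +z up.
- bush_large: The larger upper guide bushing (bore 31 mm, ring 46 mm) in the other upper corner, not to be checked. Origin and axes as for the smaller one.
- mould: Dark steel mould half standing on its edge, fixed: 200 wide, 140 high, 150 mm deep, clamp plate at its back 230 mm wide; a lifting eye on top, 61 mm behind the parting face, reaches 180 mm above the bench. Origin at bench level under the middle of the parting face; +x out of the face. Upper bushings at y -72 and +72 mm, 28 mm below the top; two lower bushings are not used.
- rack: Fixed wooden gauge rack: base board 120 x 214 x 12 mm; two cheeks (10 mm thick, at x -31 and +31, 52 mm clear between them, 50 mm high) carry each gauge's handle in 45-degree notches. Origin at bench level under its middle; gauges lie along its x, their axis 47 mm above the bench. A handle lowered into a bay slides to the bay's middle.
- bay_left (a point): Rest point of a gauge's origin in the bay at the rack's +y side (y +55 mm, 47 mm up). Axes as the rack's. The smaller gauge starts in one bay, the larger one in the other, each within 4 mm along x.
- bay_right (a point): The same for the bay at the rack's -y side (y -55 mm).
- gauge_big: Bystander: the larger plug gauge, same handle, go end 29 mm diameter and 36 mm long, no-go end 32 mm diameter; it lies in the other bay and stays there. Origin at the middle of its handle.
- casting_a: Bystander, loose: cross-shaped aluminium casting with four bosses, 106 mm across, 18 mm high.
- casting_b: Bystander, loose: channel-shaped aluminium casting 90 x 60 x 30 mm.
- pillar: Bystander, loose: steel guide pillar standing upright, 40 mm diameter foot, 85 mm high.
- spare_bush: Bystander, loose: spare bronze bushing standing upright, 42 mm diameter, 45 mm high.
- hammer: Bystander, loose: hammer lying on the bench.
- hex_key: Bystander, loose: L-shaped hex key 110 mm long lying on the bench.
Mind the look-alikes: they are no part of the job. What is shaped like the gauge but orange is not meant.

How it is judged:
By the outcome, as a careful person would: the job done as asked, in the order asked, and still so for the second after the job is handed in, with the robot touching nothing.
It also fails if it takes over 72 s, if anything falls off the work surface, if the arm or the gripper's body presses on something with over 40 N, if the wrist force passes 120 N, or if a joint passes its speed limit or range.

## Robot

A 6-joint arm with a two-finger parallel gripper is mounted at the origin on the work surface. World frame = base frame: x ahead of the robot, y to its left, z up, the work surface at z = 0. Lengths are in mm, angles in rad, forces in N, time in s.
With the tool pointing down it reaches from about 350 to 775 mm from the base axis. Payload 7.3 kg.
Tool frame: the origin (TCP) lies on the centre line of the jaws, within the pads' length; the fingertips stand 17 mm ahead of it and the grasp point (between the pads) lies 2 mm behind it; z points along the fingers, y is the line along which they close (so a half turn about z gives the same grasp; the last joint's range is limited). The gripper opens to 92 mm and grips with 3 to 60 N. Pads are 19 mm wide; open, the fingers measure 130 mm over their backs; the gripper's body (75 mm by 190 mm) begins 47 mm behind the grasp point.
Start: joints at [-1.379, 0.342, 1.524, -0, 1.275, -0.146], TCP at [174.014, -495.341, 243.741] pointing down, gripper open.
Joint ranges: [-2.53, 2.53], [-0.77, 2.02], [0.04, 2.7], [-1, 4.14], [0.28, 2.66], [-3.11, 3.11]. Speed limits (rad/s): [2.57, 2.57, 3.14, 3.14, 3.14, 3.14].

## Interface

Orientations are given as [roll, pitch, yaw] about the fixed x, y, z axes, in that order (R = Rz(yaw) Ry(pitch) Rx(roll)).
In Python, from plant import bot gives the robot as it stands. The module is installed in compiled form; this text tells all that it offers.
- The arm moves only by the shell command python3 -m pendant 'ROWS'. ROWS is JSON, a list of rows, each a list of 3 entries, a list of its own where there are three numbers: the shift along the world's x, y, z as a fraction of full scale, then the turn, a rotation vector about the world's x, y, z as a fraction of full scale, then the opening, from -1 (shut) to 1 (fully open), so that 0 is half open. In form: [[[tx, ty, tz], [rx, ry, rz], claw], ...]. A call has exactly 10 rows; each row shifts and turns the commanded pose from where the row before left it; what a row does not reach is not made up. Full scale, the value 1, is 30 mm for a shift and 0.12 rad for a turn. A row lasts 1/12 s, in which the tool goes at most 41.7 mm and 7.16 degrees, less where a joint would pass 70% of its speed; a pose out of reach is approached as far as the arm can. A call with a number of a shift or a turn outside -1 to 1 is refused whole. A call with a gripper value outside its range is refused whole. The fingers move at their own pace and stop on an object; the grip force is fixed at half the most. Time passes only in rows, so rows that do not move let the fingers close, or fill a call up. It gives the time, the measured TCP pose, the force, the opening and the grip force at its end, in the units of the state.
- bot.get_obs(): the state, without advancing time (a new reading comes with each control period).
- bot.capture(name): name is "side" or "top" or "wrist"; returns the picture (384x512x3 uint8, blue, green, red); there is no depth.
- bot.camera_params(name): a dict with "fovy" (degrees; the focal length in pixels is half the picture's height over the tangent of half this angle, whatever the lens; pixels are square), "cx", "cy" (the principal point, pixels), "camera_from_world" (4x4, takes a point from world to camera coordinates). Camera axes: x right, y down, z forward; pixel columns grow to the right and rows downward; lengths in mm; the calibration is good to about 2 mm. A picture is of the moment at which its call begins: read the wrist's pose just before it. camera_params takes no time and is no camera call; for the wrist camera it gives the pose at the moment of the call.
- bot.close_job(): hands the job in; it is judged then, once.
The state is a dict: "time": time; "joint_positions": joint angles; "dq": joint speeds; "tau": joint torques, N m; "tool_pos": TCP position; "tcp_rot": TCP orientation; "contact_force": force on the tool from outside, world axes, zero at the start; "moment": the same for the moment, N m; "grip_width": finger opening in mm; "finger_force": force on a finger pad.
Only numpy, scipy, OpenCV 4.12 (cv2) and the standard library are available. Lean on these libraries where they do the work, as an engineer would, in place of code of your own. Each camera call takes 0.05 s, during which the arm holds its last target. There are 200 camera calls.

## Working session

There is one attempt and no reset: what is moved stays moved. The work goes in short steps, Python scripts to look and compute and a shell command to move; the robot and the scene stay as the last step left them, time stands still between calls to the robot, and variables do not carry over. Pictures are saved under pics/ and viewed, at most 10 in all, crops included, and the job is handed in when it is done.

```bash
mkdir -p pics; python3 - <<'E'
from plant import bot
import cv2,numpy as np
np.set_printoptions(precision=4,suppress=True)
print(bot.get_obs())
for n in("side","top"):
    im=bot.capture(n);cv2.imwrite(f"pics/{n}0.png",im)
    print(n,bot.camera_params(n))
a=cv2.imread("pics/side0.png");b=cv2.imread("pics/top0.png")
E
```

```text
{'time': 0.0, 'joint_positions': array([-1.379 ,  0.3427,  1.525 , -0.    ,  1.2754, -0.146 ]), 'dq': array([-0.0022, -0.0004,  0.0002, -0.0016, -0.0011,  0.001 ]), 'tau': array([ -0.0005, -43.1244, -24.4215,   0.0717,   0.056 ,  -0.0001]), 'tool_pos': array([ 173.9203, -494.9562,  243.0529]), 'tcp_rot': array([-3.1401, -0.0002,  0.3377]), 'contact_force': array([ 0.0768, -0.7075, -0.3014]), 'moment': array([-0.0498,  0.0137, -0.0133]), 'finger_force': 0.0, 'grip_width': 91.82450766502814}
side {'fovy': 46.7794576978698, 'cx': 260.31147772793804, 'cy': 191.13976404734368, 'camera_from_world': array([[ -0.7029,  -0.7113,   0.0038, 314.8299],
       [ -0.4653,   0.4557,  -0.7588, 365.1556],
       [  0.538 ,  -0.5351,  -0.6513, 756.4683],
       [  0.    ,   0.    ,   0.    ,   1.    ]])}
top {'fovy': 52.22221302785458, 'cx': 256.9714516513176, 'cy': 183.96542856231437, 'camera_from_world': array([[  -0.0211,   -0.9998,   -0.0022,  -50.3461],
       [  -0.9959,    0.0212,   -0.088 ,  526.1214],
       [   0.088 ,    0.0003,   -0.9961, 1151.7452],
       [   0.    ,    0.    ,    0.    ,    1.    ]])}
```

View pics/top0.png

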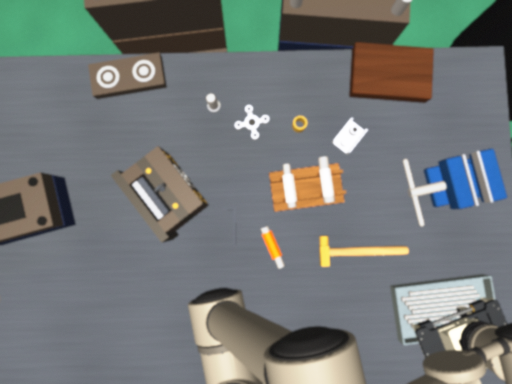

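View pics/side0.png

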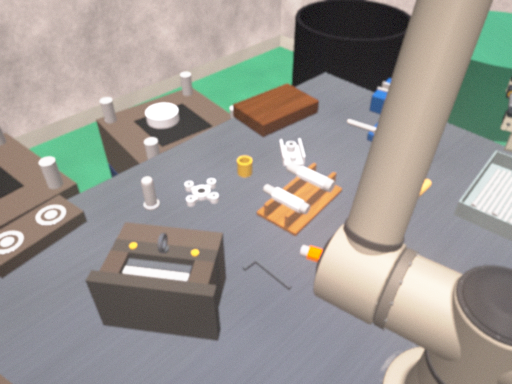

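The top view shows the rack at about (307,187) with two white gauges at (290,185) and (326,180), and the mould at (160,193). An orange look-alike lies at (272,247). The side view shows the same things, with the mould's back or face at (165,280). I'll enlarge both.

```bash
python3 - <<'E'
import cv2,numpy as np
b=cv2.imread("pics/top0.png");a=cv2.imread("pics/side0.png")
r=lambda im,x,y,w,h:cv2.resize(im[y:y+h,x:x+w],(400,int(400*h/w)),interpolation=cv2.INTER_CUBIC)
c=np.vstack([np.hstack([r(b,105,140,110,82),r(b,255,140,110,82)]),np.hstack([r(a,85,215,150,112),r(a,250,140,110,82)])])
cv2.imwrite("pics/c1.png",c);print(c.shape)
E
```

```text
(596, 800, 3)
```

View pics/c1.png

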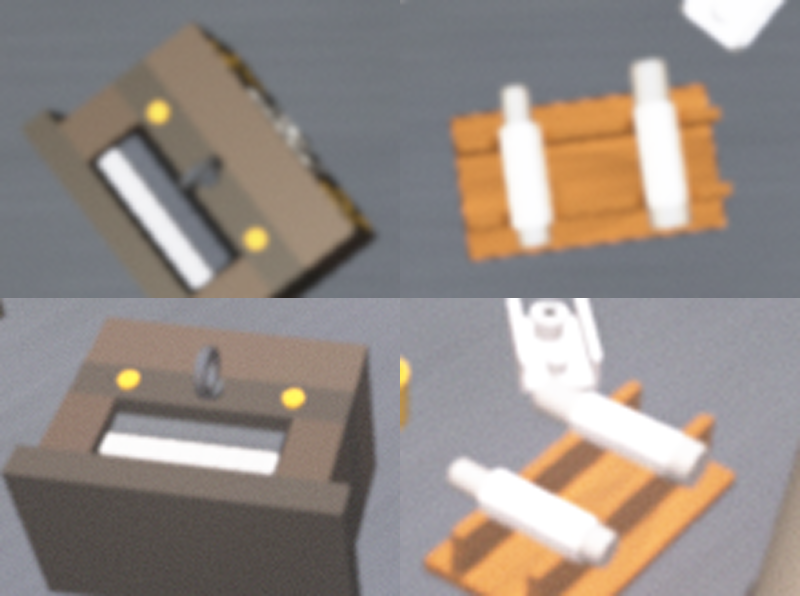

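The crop shows the following:
- **Gauges:** the thinner one at top px (290,185), on the rack's left, is smaller. Its go end points up in the image. The fatter one at (326,180) is the big gauge. The orange bar at (272,247) is not meant. So I want (290,185).
- **Mould:** the parting face runs (160,147)-(208,205) in the top view and faces up-right. The bush sizes will need the wrist camera.

```bash
cat > h.py <<'E'
from plant import bot
import cv2,numpy as np
np.set_printoptions(precision=3,suppress=True)
def K(p): 
    f=192/np.tan(np.radians(p["fovy"]/2)); return f,p["cx"],p["cy"]
def ray(p,u,v):
    f,cx,cy=K(p);T=p["camera_from_world"];R=T[:3,:3]
    return -R.T@T[:3,3], R.T@np.array([(u-cx)/f,(v-cy)/f,1.])
def cast(p,u,v,z=0,n=(0,0,1),o=None):
    c,d=ray(p,u,v);n=np.array(n,float);o=np.array([0,0,z],float) if o is None else o
    return c+d*(n@(o-c))/(n@d)
def proj(p,X):
    f,cx,cy=K(p);q=p["camera_from_world"]@np.append(X,1);return cx+f*q[0]/q[2],cy+f*q[1]/q[2]
E
python3 - <<'E'
from h import *
from scipy.spatial.transform import Rotation as R
p=bot.camera_params("top")
b=cv2.imread("pics/top0.png")
hsv=cv2.cvtColor(b,cv2.COLOR_BGR2HSV)
m=((hsv[...,1]<50)&(hsv[...,2]>165)).astype(np.uint8);m[:,:260]=0;m[:,350:]=0;m[:150]=0;m[215:]=0
n,l,st,c=cv2.connectedComponentsWithStats(m)
for i in range(1,n):
    if st[i,4]<80: continue
    pts=np.argwhere(l==i)[:,::-1]
    w=np.array([cast(p,u,v,47)[:2] for u,v in pts])
    ct=w.mean(0);U,S,V=np.linalg.svd(w-ct);d=V[0]*np.sign(V[0,0]);s=(w-ct)@d
    print(st[i],ct,d,np.degrees(np.arctan2(d[1],d[0])),"ext",s.min(),s.max(),"mid",ct+d*(s.min()+s.max())/2)
A=cast(p,160,146.9,140);B=cast(p,208.1,204.6,140);print("mould",A,B,np.linalg.norm(A-B),(A+B)/2)
e=(A-B)[:2];print("normal deg",np.degrees(np.arctan2(-e[0],e[1])))
o=bot.get_obs();q=bot.camera_params("wrist");T=q["camera_from_world"]
Rt=R.from_euler("xyz",o["tcp_rot"]).as_matrix()
print("wrist fovy",q["fovy"],"cam in tool",Rt.T@(-T[:3,:3].T@T[:3,3]-o["tool_pos"]),"axes(cols x,y,z cam)\n",Rt.T@T[:3,:3].T)
E
```

```text
[319 156  15  47 473] [ 531.93  -264.129] [0.994 0.108] 6.190680100078587 ext -66.89907493248447 70.28689221725848 mid [ 533.614 -263.946]
[283 163  14  45 413] [ 515.793 -154.76 ] [0.994 0.111] 6.370619079890135 ext -63.175562140946866 67.98342877859545 mid [ 518.182 -154.494]
mould [621.577 200.405 140.   ] [461.741  70.971 140.   ] 205.67149697965905 [541.659 135.688 140.   ]
normal deg -50.99969659045779
wrist fovy 65.94667644466516 cam in tool [  67.707   -0.149 -142.08 ] axes(cols x,y,z cam)
 [[-0.    -0.968 -0.251]
 [ 1.    -0.     0.   ]
 [-0.    -0.251  0.968]]
```

```bash

python3 -m pendant '[[[0.69,0.96,0],[0,0,-1],0.3],[[0.69,0.96,0],[0,0,-1],0.3],[[0.69,0.96,0],[0,0,-1],0.3],[[0.69,0.96,0],[0,0,-1],0.3],[[0.69,0.96,0],[0,0,-1],0.3],[[0.69,0.96,0],[0,0,-1],0.3],[[0.69,0.96,0],[0,0,-1],0.3],[[0.69,0.96,0],[0,0,-1],0.3],[[0.69,0.96,0],[0,0,-1],0.3],[[0.69,0.96,0],[0,0,-1],0.3]]'
python3 -m pendant '[[[0.69,0.96,0],[0,0,-0.2],0.3],[[0.69,0.96,0],[0,0,0],0.3],[[0.69,0.96,0],[0,0,0],0.3],[[0.69,0.96,0],[0.39,0.32,0],0.3],[[0.69,0.96,0],[0.39,0.32,0],0.3],[[0.69,0.96,0],[0.39,0.32,0],0.3],[[0.69,0.96,-0.2],[0.78,0.63,0],0.3],[[0.69,0.96,-0.2],[0.78,0.63,0],0.3],[[0.69,0.96,-0.2],[0.78,0.63,0],0.3],[[0.69,0.96,-0.2],[0,0,0],0.3]]'
python3 - <<'E'
from h import *
print(bot.get_obs())
im=bot.capture("wrist");cv2.imwrite("pics/w1.png",im)
E
```

```text
time: 0.93
tool_pos: [372.7, -219.1, 243.6]
tcp_rot: [3.141, 0.0, -0.813]
contact_force: [-0.6, -0.6, 0.5]
grip_width: 59.6
finger_force: 0.0
time: 1.77
tool_pos: [580.2, 66.6, 215.7]
tcp_rot: [-3.112, 0.552, -0.828]
contact_force: [1.7, -1.7, -0.4]
grip_width: 60.0
finger_force: 0.0
{'time': 1.7667, 'joint_positions': array([-0.194,  0.691,  1.134,  0.346,  1.748,  2.199]), 'dq': array([ 0.619,  0.408, -0.626,  0.192, -0.113,  0.633]), 'tau': array([ -1.373, -63.535, -23.609,   2.263,   3.215,  -1.119]), 'tool_pos': array([580.206,  66.592, 215.738]), 'tcp_rot': array([-3.112,  0.552, -0.828]), 'contact_force': array([ 1.692, -1.663, -0.446]), 'moment': array([-0.216, -0.209, -0.025]), 'finger_force': 0.0, 'grip_width': 59.987126785039685}
```

View pics/w1.png

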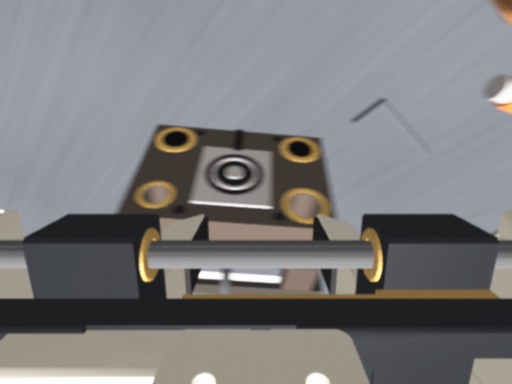

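The wrist view shows the face from above. The upper bushings are the near pair: a smaller ring at (156,195) on the left and a larger one at (305,206) on the right. The target is therefore the left one, at the mould's +y side. The arm was still moving, so I'll take another picture and fit the rings.

```bash

python3 -m pendant '[[[0,0,0],[0,0,0],0.3],[[0,0,0],[0,0,0],0.3],[[0,0,0],[0,0,0],0.3],[[0,0,0],[0,0,0],0.3],[[0,0,0],[0,0,0],0.3],[[0,0,0],[0,0,0],0.3],[[0,0,0],[0,0,0],0.3],[[0,0,0],[0,0,0],0.3],[[0,0,0],[0,0,0],0.3],[[0,0,0],[0,0,0],0.3]]'
cat > rings.py <<'E'
from h import *
import sys
p=bot.camera_params("wrist");im=bot.capture("wrist");cv2.imwrite(sys.argv[1],im)
hsv=cv2.cvtColor(im,cv2.COLOR_BGR2HSV)
m=cv2.inRange(hsv,(10,90,90),(32,255,255))
cs,_=cv2.findContours(m,cv2.RETR_EXTERNAL,cv2.CHAIN_APPROX_NONE)
for c in cs:
    if cv2.contourArea(c)<250: continue
    h=cv2.convexHull(c);e=cv2.fitEllipse(h)
    print(np.round(e[0],1),np.round(e[1],1),"area",cv2.contourArea(c), "z112:",cast(p,*e[0],112))
E
python3 rings.py pics/w2.png
```

```text
time: 2.65
tool_pos: [579.2, 67.3, 219.8]
tcp_rot: [-3.107, 0.542, -0.822]
contact_force: [0.5, 1.0, 0.1]
grip_width: 59.5
finger_force: 0.0
[352.3 295.3] [ 11.2 355. ] area 1643.5 z112: [288.835 195.023 112.   ]
[371.3 255.1] [22.7 55.5] area 576.0 z112: [362.738 114.733 112.   ]
[149.2 255.1] [22.1 55.4] area 568.0 z112: [556.975 305.848 112.   ]
[308.3 203.3] [35.1 47.6] area 560.0 z112: [487.417 104.271 112.   ]
[159.2 191.3] [27.8 39.5] area 818.5 z112: [603.999 191.695 112.   ]
[302.2 148.6] [25.6 40. ] area 765.0 z112: [542.019  62.533 112.   ]
[178.9 137.9] [25.9 41.5] area 799.5 z112: [622.699 123.22  112.   ]
```

View pics/w2.png

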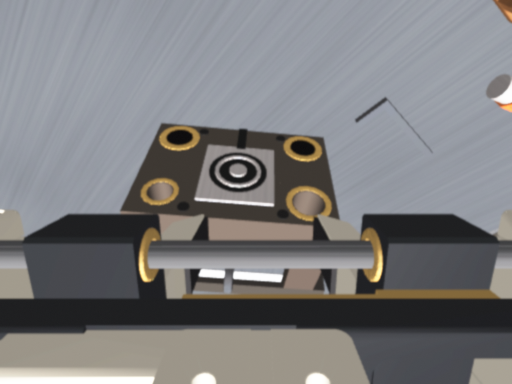

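```bash

python3 -m pendant '[[[-0.23,-0.74,0],[-0.78,-0.63,0],0.3],[[-0.23,-0.74,0],[-0.78,-0.63,0],0.3],[[-0.23,-0.74,0],[-0.78,-0.63,0],0.3],[[-0.23,-0.74,0],[-0.78,-0.63,0],0.3],[[-0.23,-0.74,0],[-0.39,-0.33,0],0.3],[[-0.23,-0.74,0],[0,0,1],0.3],[[-0.23,-0.74,0],[0,0,1],0.3],[[-0.23,-0.74,-0.3],[0,0,1],0.3],[[-0.23,-0.74,-0.3],[0,0,1],0.3],[[-0.23,-0.74,-0.4],[0,0,1],0.3]]'
python3 -m pendant '[[[0,0,0],[0,0,1],0.3],[[0,0,0],[0,0,1],0.3],[[0,0,0],[0,0,1],0.3],[[0,0,0],[0,0,0.3],0.3],[[0,0,0],[0,0,0],0.3],[[0,0,0],[0,0,0],0.3],[[0,0,0],[0,0,0],0.3],[[0,0,0],[0,0,0],0.3],[[0,0,0],[0,0,0],0.3],[[0,0,0],[0,0,0],0.3]]'
cat > gauge.py <<'E'
from h import *
import sys
z=float(sys.argv[2])
o=bot.get_obs();print(o["tool_pos"],o["tcp_rot"],o["joint_positions"])
p=bot.camera_params("wrist");im=bot.capture("wrist");cv2.imwrite(sys.argv[1],im)
hsv=cv2.cvtColor(im,cv2.COLOR_BGR2HSV)
m=((hsv[...,1]<50)&(hsv[...,2]>150)).astype(np.uint8)
n,l,st,c=cv2.connectedComponentsWithStats(m)
for i in range(1,n):
    if st[i,4]<800: continue
    pts=np.argwhere(l==i)[:,::-1]
    w=np.array([cast(p,u,v,z)[:2] for u,v in pts[::5]])
    ct=w.mean(0);V=np.linalg.svd(w-ct,full_matrices=False)[2];d=V[0]*np.sign(V[0,0]);s=(w-ct)@d
    print(st[i],ct,"deg",np.degrees(np.arctan2(d[1],d[0])),"ext",s.min(),s.max(),"origin",ct+d*((s.min()+s.max())/2-8))
E
python3 gauge.py pics/w3.png 47
```

```text
time: 3.53
tool_pos: [510.1, -155.7, 190.2]
tcp_rot: [3.141, -0.002, -0.226]
contact_force: [0.4, 0.5, -0.6]
grip_width: 59.5
finger_force: 0.0
time: 4.37
tool_pos: [510.2, -154.6, 189.8]
tcp_rot: [3.141, 0.0, 0.164]
contact_force: [0.3, -0.3, 0.3]
grip_width: 59.8
finger_force: 0.0
[ 510.192 -154.598  189.781] [3.141 0.    0.164] [-0.438  0.406  1.585 -0.     1.151  0.969]
[ 421    0   91  104 4171] [ 655.806 -319.245] deg -32.14017510908685 ext -39.38300119329466 48.766505857830936 origin [ 653.004 -317.485]
[ 355  107   48  127 3505] [ 546.236 -265.521] deg 4.717680366788591 ext -71.7288174267348 54.31151055279817 origin [ 529.584 -266.895]
[ 246  108   36  132 3629] [ 515.572 -156.229] deg 6.319020048569028 ext -66.44632523630517 65.67572780305377 origin [ 507.237 -157.152]
[   0  367  156   17 2409] [240.574  25.165] deg -81.29746178026429 ext -89.80424740042173 95.99900777563234 origin [239.833  30.011]
```

View pics/w3.png

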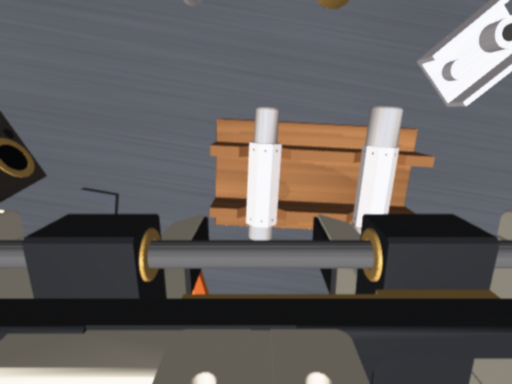

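```bash

python3 -m pendant '[[[-0.02,-0.07,-0.5],[0,0,-0.45],0.3],[[0,0,-0.7],[0,0,0],0.3],[[0,0,-0.7],[0,0,0],0.3],[[0,0,-0.7],[0,0,0],0.3],[[0,0,-0.7],[0,0,0],0.3],[[0,0,-0.7],[0,0,0],0.3],[[0,0,-0.5],[0,0,0],0.3],[[0,0,-0.33],[0,0,0],0.3],[[0,0,0],[0,0,0],0.3],[[0,0,0],[0,0,0],0.3]]'
python3 -m pendant '[[[0,0,0],[0,0,0],0],[[0,0,0],[0,0,0],-0.2],[[0,0,0],[0,0,0],-0.3],[[0,0,0],[0,0,0],-0.5],[[0,0,0],[0,0,0],-1],[[0,0,0],[0,0,0],-1],[[0,0,0],[0,0,0],-1],[[0,0,0],[0,0,0],-1],[[0,0,0],[0,0,0],-1],[[0,0,0],[0,0,0],-1]]'
python3 -c "
from h import *;print(bot.get_obs())"
```

```text
time: 5.25
tool_pos: [509.7, -156.8, 44.9]
tcp_rot: [-3.141, 0.0, 0.11]
contact_force: [-0.7, 0.5, 0.8]
grip_width: 59.6
finger_force: 0.0
time: 6.08
tool_pos: [509.8, -156.9, 45.3]
tcp_rot: [3.141, -0.001, 0.11]
contact_force: [-0.6, 0.4, 6.8]
grip_width: 29.6
finger_force: 30.0
{'time': 6.0833, 'joint_positions': array([-0.442,  0.597,  1.734, -0.   ,  0.81 ,  1.019]), 'dq': array([-0.001,  0.001, -0.   , -0.002,  0.   ,  0.   ]), 'tau': array([  0.073, -45.56 , -16.26 ,   0.112,  -0.328,   0.008]), 'tool_pos': array([ 509.809, -156.89 ,   45.289]), 'tcp_rot': array([ 3.141, -0.001,  0.11 ]), 'contact_force': array([-0.58 ,  0.381,  6.803]), 'moment': array([ 0.062,  0.131, -0.002]), 'finger_force': 30.00021511455998, 'grip_width': 29.617794259679787}
```

```bash

python3 -m pendant '[[[0,0,0.2],[0,0,0],-1],[[0,0,0.2],[0,0,0],-1],[[0,0,0.3],[0,0,0],-1],[[0,0,0.4],[0,0,0],-1],[[0,0,0.5],[0,0,0],-1],[[0,0,0.6],[0,0,0],-1],[[0,0,0.63],[0,0,0],-1],[[0.3,0.45,0],[0,0,1],-1],[[0.39,0.7,0],[0,0,1],-1],[[0.39,0.7,0],[0,0,1],-1]]'
python3 -m pendant '[[[0.4,0.7,0],[0,0,1],-1],[[0.4,0.7,0],[0,0,1],-1],[[0.4,0.7,0],[0,0,1],-1],[[0.4,0.7,0],[0,0,1],-1],[[0.4,0.7,0],[0,0,1],-1],[[0.4,0.7,0],[0,0,1],-1],[[0.4,0.7,0],[0,0,1],-1],[[0.4,0.7,0],[0,0,1],-1],[[0.4,0.7,0],[0,0,1],-1],[[0.4,0.7,0],[0,0,1],-1]]'
python3 -m pendant '[[[0,0.18,0],[0,0,1],-1],[[0,0,0],[0,0,1],-1],[[0,0,0],[0,0,1],-1],[[0,0,0],[0,0,1],-1],[[0,0,0],[0,0,0.54],-1],[[0,0,0],[0,0,0],-1],[[0,0,-0.3],[0,0,0],-1],[[0,0,-0.37],[0,0,0],-1],[[0,0,0],[0,0,0],-1],[[0,0,0],[0,0,0],-1]]'
cat > fr.py <<'E'
from h import *
from scipy.spatial.transform import Rotation as R
a=np.radians(-53.1);n=np.array([np.cos(a),np.sin(a),0]);t=np.array([-n[1],n[0],0]);B=np.array([604,191.7,112])
o=bot.get_obs();d=o["tool_pos"]-B;F=o["contact_force"];M=o["moment"]
print("t%.2f"%o["time"],"n %.2f t %.2f z %.2f"%(d@n,d@t,d[2]),"F n %.1f t %.1f z %.1f"%(F@n,F@t,F[2]),"M",M@n,M@t,M[2],"rot",o["tcp_rot"],"w",o["grip_width"],"q",o["joint_positions"])
E
python3 fr.py; python3 -c "
from h import *
for c in('side','top','wrist'): cv2.imwrite(f'pics/pre_{c}.png',bot.capture(c))
b=cv2.imread('pics/pre_top.png')[120:220,130:260];s=cv2.imread('pics/pre_side.png')[130:280,80:275];w=cv2.imread('pics/pre_wrist.png')
r=lambda i:cv2.resize(i,(400,300),interpolation=cv2.INTER_CUBIC)
cv2.imwrite('pics/c2.png',np.vstack([np.hstack([r(b),r(s)]),np.hstack([r(w),r(w)])]))
print(proj(bot.camera_params('top'),[604,191.7,112]))
"
```

```text
time: 6.92
tool_pos: [542.2, -101.1, 130.8]
tcp_rot: [3.141, -0.001, 0.474]
contact_force: [0.2, 0.3, -3.2]
grip_width: 29.7
finger_force: 30.0
time: 7.75
tool_pos: [662.1, 109.9, 129.9]
tcp_rot: [-3.141, -0.0, 1.676]
contact_force: [1.0, -0.6, -3.3]
grip_width: 29.3
finger_force: 30.0
time: 8.58
tool_pos: [661.0, 114.1, 107.9]
tcp_rot: [-3.139, -0.002, 2.214]
contact_force: [0.7, -0.5, -3.6]
grip_width: 29.8
finger_force: 30.0
t8.58 n 96.31 t -1.03 z -4.09 F n 0.8 t 0.2 z -3.6 M 0.06060341507994508 -0.08863721672706 0.026222523500974485 rot [-3.139 -0.002  2.214] w 29.803492314097216 q [ 0.057  0.728  1.247  0.     1.17  -0.586]
(np.float64(165.6091602890623), np.float64(154.88089255216093))
```

View pics/c2.png

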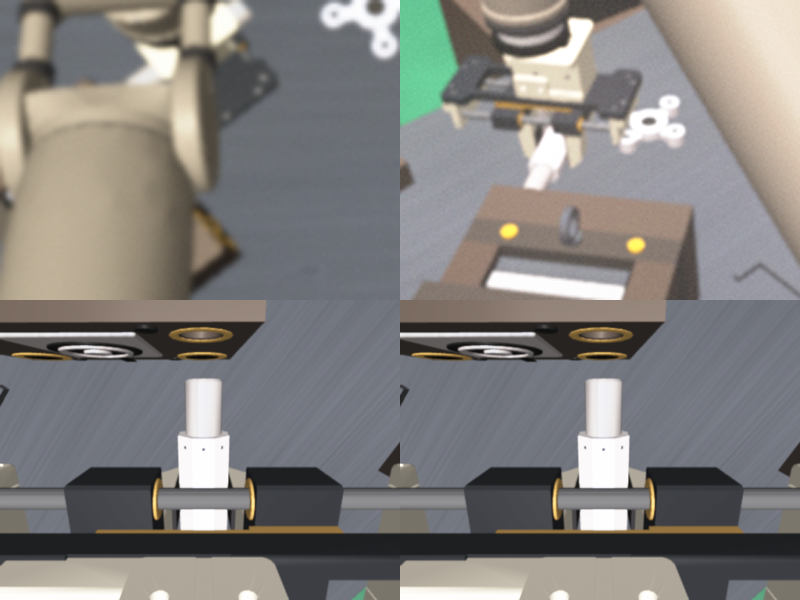

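The bottom panels show the wrist view. The gauge's go end is at about (258,130) full-size. The small upper bush ring is straight ahead at about (258,45), so they look nearly aligned. I'll measure the gauge relative to the ring in this one view.

```bash

cat > rel.py <<'E'
from fr import *
import sys
z=o["tool_pos"][2]+2
p=bot.camera_params("wrist");im=bot.capture("wrist");cv2.imwrite(sys.argv[1],im)
hsv=cv2.cvtColor(im,cv2.COLOR_BGR2HSV)
x=R.from_euler("xyz",o["tcp_rot"]).as_matrix()[:,0]
y=np.array([-x[1],x[0],0])
br=cv2.inRange(hsv,(8,70,70),(32,255,255))
cs,_=cv2.findContours(br,cv2.RETR_EXTERNAL,cv2.CHAIN_APPROX_NONE)
for c in cs:
    b=cv2.boundingRect(c)
    if cv2.contourArea(c)<60 or b[1]>140: continue
    h=cv2.convexHull(c);e=cv2.fitEllipse(h) if len(h)>5 else ((b[0]+b[2]/2-.5,b[1]+b[3]/2-.5),0)
    w=cast(p,*e[0],112)-o["tool_pos"]
    print("ring box",b,"ell",np.round(e[0],1),np.round(e[1],1),"tool-axis coords along %.1f left %.2f"%(w@x,w@y))
m=((hsv[...,1]<60)&(hsv[...,2]>150)).astype(np.uint8)
for v in range(60,225,6):
    r=np.flatnonzero(m[v,200:320])+200
    if len(r)>20:
        w=cast(p,(r[0]+r[-1])/2,v,z)-o["tool_pos"];print(v,r[0],r[-1],"along %.1f left %.2f"%(w@x,w@y))
E
python3 rel.py pics/r1.png
```

```text
t8.73 n 96.94 t -0.07 z -2.22 F n -0.1 t -0.5 z -4.1 M 0.11741880939415236 -0.07103342106323893 0.0072637426348095765 rot [3.141 0.    2.214] w 29.50694554082302 q [ 0.057  0.726  1.245  0.     1.17  -0.587]
ring box (226, 66, 65, 11) ell [258.   70.9] [11.3 66.4] tool-axis coords along 84.3 left 0.47
ring box (14, 66, 79, 11) ell [52.6 71.3] [ 9.6 80.2] tool-axis coords along 84.2 left 91.43
ring box (216, 34, 82, 21) ell [256.4  44. ] [21.  82.4] tool-axis coords along 95.2 left 1.14
102 239 281 along 71.1 left -0.43
108 238 283 along 68.5 left -0.65
114 238 283 along 65.8 left -0.65
120 238 282 along 63.1 left -0.42
126 238 282 along 60.4 left -0.42
132 238 282 along 57.7 left -0.42
138 238 282 along 54.9 left -0.42
144 238 282 along 52.1 left -0.41
150 238 281 along 49.3 left -0.18
156 238 281 along 46.4 left -0.17
162 238 281 along 43.5 left -0.17
168 231 289 along 40.6 left -0.41
174 227 293 along 37.7 left -0.40
180 227 293 along 34.7 left -0.40
186 227 293 along 31.7 left -0.40
192 227 293 along 28.7 left -0.40
198 228 293 along 25.6 left -0.64
204 228 293 along 22.5 left -0.64
210 228 292 along 19.4 left -0.39
216 222 299 along 16.2 left -0.64
222 208 313 along 13.0 left -0.64
```

```bash

python3 -m pendant '[[[-0.04,-0.03,0.005],[0,0,0],-1],[[-0.1,0.133,0],[0,0,0],-1],[[-0.1,0.133,0],[0,0,0],-1],[[-0.1,0.133,0],[0,0,0],-1],[[-0.06,0.08,0],[0,0,0],-1],[[0,0,0],[0,0,0],-1],[[0,0,0],[0,0,0],-1],[[0,0,0],[0,0,0],-1],[[0,0,0],[0,0,0],-1],[[0,0,0],[0,0,0],-1]]'
python3 rel.py pics/r2.png | head -12
```

```text
time: 9.62
tool_pos: [650.1, 127.4, 109.8]
tcp_rot: [3.141, 0.0, 2.215]
contact_force: [0.4, 1.4, -4.0]
grip_width: 29.3
finger_force: 30.0
t9.62 n 79.08 t -1.74 z -2.24 F n -0.9 t 1.2 z -4.0 M 0.10271414212315795 -0.04327534381056445 -0.00479485821983365 rot [3.141 0.    2.215] w 29.264342749300777 q [ 0.078  0.709  1.278 -0.     1.154 -0.566]
ring box (22, 96, 47, 5) ell [45.3 97.9] [ 5.  49.1] tool-axis coords along 72.9 left 96.75
ring box (230, 95, 62, 5) ell [260.1  97.7] [ 7.1 63.7] tool-axis coords along 72.9 left -0.46
ring box (222, 85, 78, 9) ell [260.2  88.7] [ 9.9 79.4] tool-axis coords along 76.8 left -0.53
60 200 249 along 88.8 left 15.18
66 200 240 along 86.4 left 17.24
72 200 241 along 83.9 left 17.10
78 200 247 along 81.4 left 15.85
102 240 281 along 71.1 left -0.65
108 238 283 along 68.5 left -0.65
114 238 283 along 65.8 left -0.65
120 238 282 along 63.1 left -0.42
```

```bash

python3 -m pendant '[[[-0.03,0.04,0],[0,0,0],-1],[[-0.03,0.04,0],[0,0,0],-1],[[-0.03,0.04,0],[0,0,0],-1],[[-0.03,0.04,0],[0,0,0],-1],[[-0.02,0.027,0],[0,0,0],-1],[[-0.02,0.027,0],[0,0,0],-1],[[0,0,0],[0,0,0],-1],[[0,0,0],[0,0,0],-1],[[0,0,0],[0,0,0],-1],[[0,0,0],[0,0,0],-1]]'
python3 rel.py pics/r3.png | head -8
```

```text
time: 10.5
tool_pos: [645.2, 134.0, 109.8]
tcp_rot: [3.141, -0.0, 2.215]
contact_force: [0.7, 0.6, -2.8]
grip_width: 29.9
finger_force: 30.0
t10.50 n 70.88 t -1.67 z -2.18 F n -0.1 t 0.9 z -2.8 M 0.13170131751755154 -0.04515851214440325 0.05571230047238288 rot [ 3.141 -0.     2.215] w 29.8702114867442 q [ 0.089  0.703  1.29   0.     1.148 -0.555]
ring box (221, 107, 78, 5) ell [259.2 108.3] [ 6.6 78.7] tool-axis coords along 68.3 left -0.05
114 238 282 along 65.8 left -0.40
120 238 282 along 63.1 left -0.40
126 238 282 along 60.4 left -0.40
132 238 282 along 57.7 left -0.39
138 238 282 along 54.9 left -0.39
144 238 282 along 52.1 left -0.39
```

```bash

python3 -m pendant '[[[-0.03,0.04,0],[0,0,0],-1],[[-0.03,0.04,0],[0,0,0],-1],[[-0.03,0.04,0],[0,0,0],-1],[[-0.03,0.04,0],[0,0,0],-1],[[-0.03,0.04,0],[0,0,0],-1],[[-0.03,0.04,0],[0,0,0],-1],[[-0.02,0.027,0],[0,0,0],-1],[[0,0,0],[0,0,0],-1],[[0,0,0],[0,0,0],-1],[[0,0,0],[0,0,0],-1]]'
python3 fr.py
```

```text
time: 11.38
tool_pos: [639.1, 142.1, 109.8]
tcp_rot: [3.142, -0.0, 2.215]
contact_force: [-0.4, 1.4, -2.1]
grip_width: 29.7
finger_force: 30.0
t11.38 n 60.74 t -1.69 z -2.21 F n -1.4 t 0.6 z -2.1 M 0.1267348328335833 -0.007285894368203601 -0.0027439758224586082 rot [ 3.142 -0.     2.215] w 29.738562701298065 q [ 0.102  0.696  1.305  0.     1.141 -0.542]
```

```bash

python3 -m pendant '[[[-0.03,0.04,0.01],[0,0,0],-1],[[-0.03,0.04,0],[0,0,0],-1],[[-0.03,0.04,0],[0,0,0],-1],[[-0.03,0.04,0],[0,0,0],-1],[[-0.03,0.04,0],[0,0,0],-1],[[-0.03,0.04,0],[0,0,0],-1],[[-0.03,0.04,0],[0,0,0],-1],[[0,0,0],[0,0,0],-1],[[0,0,0],[0,0,0],-1],[[0,0,0],[0,0,0],-1]]'
python3 rel.py pics/r4.png|head -14
```

```text
time: 12.22
tool_pos: [632.9, 150.4, 110.1]
tcp_rot: [3.142, 0.0, 2.215]
contact_force: [-0.0, -0.8, -4.2]
grip_width: 30.0
finger_force: 30.0
t12.22 n 50.38 t -1.67 z -1.91 F n 0.6 t -0.5 z -4.2 M 0.1398058051409432 -0.08907303891763316 0.030445041286129997 rot [3.142 0.    2.215] w 30.036432120900145 q [ 0.116  0.689  1.319 -0.     1.134 -0.528]
90 227 270 along 76.3 left 4.75
96 200 264 along 73.7 left 12.24
102 200 261 along 71.1 left 12.99
108 200 255 along 68.5 left 14.43
114 200 252 along 65.8 left 15.19
120 200 245 along 63.1 left 16.89
126 200 241 along 60.4 left 17.90
132 200 235 along 57.7 left 19.39
138 200 228 along 54.9 left 21.13
144 200 224 along 52.1 left 22.19
162 241 276 along 43.5 left 0.31
168 232 289 along 40.6 left -0.65
174 227 293 along 37.7 left -0.41
```

```bash

python3 -m pendant '[[[-0.03,0.04,0],[0,0,0],-1],[[-0.03,0.04,0],[0,0,0],-1],[[-0.03,0.04,0],[0,0,0],-1],[[-0.01,0.013,0],[0,0,0],-1],[[-0.01,0.013,0],[0,0,0],-1],[[0,0,0],[0,0,0],-1],[[0,0,0],[0,0,0],-1],[[0,0,0],[0,0,0],-1],[[0,0,0],[0,0,0],-1],[[0,0,0],[0,0,0],-1]]'
python3 rel.py pics/r5.png|sed -n '1p;/^1[4-7]/p'
```

```text
time: 13.1
tool_pos: [629.6, 154.8, 110.1]
tcp_rot: [3.142, -0.0, 2.215]
contact_force: [0.4, -0.3, -3.3]
grip_width: 29.8
finger_force: 30.0
t13.10 n 44.91 t -1.71 z -1.90 F n 0.5 t 0.1 z -3.3 M 0.12574457639088304 -0.11490565745109707 0.0583073888571274 rot [ 3.142 -0.     2.215] w 29.764154993879913 q [ 0.123  0.685  1.326  0.     1.131 -0.521]
144 201 231 along 52.1 left 20.30
150 200 225 along 49.3 left 22.07
```

```bash

python3 -m pendant '[[[-0.006,0.008,0],[0,0,0],-1],[[-0.006,0.008,0],[0,0,0],-1],[[-0.006,0.008,0],[0,0,0],-1],[[0,0,0],[0,0,0],-1],[[0,0,0],[0,0,0],-1],[[0,0,0],[0,0,0],-1],[[0,0,0],[0,0,0],-1],[[0,0,0],[0,0,0],-1],[[0,0,0],[0,0,0],-1],[[0,0,0],[0,0,0],-1]]'
python3 fr.py
```

```text
time: 13.98
tool_pos: [629.1, 155.5, 110.1]
tcp_rot: [3.142, -0.0, 2.215]
contact_force: [-0.4, -0.0, -3.7]
grip_width: 30.0
finger_force: 30.0
t13.98 n 43.96 t -1.68 z -1.91 F n -0.2 t -0.3 z -3.7 M 0.12431495137226936 -0.12741930026011652 -0.011251795672201 rot [ 3.142 -0.     2.215] w 29.985347194688185 q [ 0.124  0.684  1.327  0.     1.13  -0.52 ]
```

```bash

python3 -m pendant '[[[-0.006,0.008,0],[0,0,0],-1],[[-0.006,0.008,0],[0,0,0],-1],[[0,0,0],[0,0,0],-1],[[0,0,0],[0,0,0],-1],[[0,0,0],[0,0,0],-1],[[0,0,0],[0,0,0],-1],[[0,0,0],[0,0,0],-1],[[0,0,0],[0,0,0],-1],[[0,0,0],[0,0,0],-1],[[0,0,0],[0,0,0],-1]]'
python3 fr.py
```

```text
time: 14.82
tool_pos: [628.7, 156.0, 110.1]
tcp_rot: [3.142, 0.0, 2.215]
contact_force: [-0.3, -0.3, -4.8]
grip_width: 30.0
finger_force: 30.0
t14.82 n 43.37 t -1.70 z -1.91 F n 0.0 t -0.4 z -4.8 M 0.11331887574338015 -0.05132337074710941 0.03562806777574052 rot [3.142 0.    2.215] w 29.968241549068928 q [ 0.125  0.684  1.328 -0.     1.13  -0.519]
```

```bash

python3 -m pendant '[[[-0.006,0.008,0],[0,0,0],-1],[[-0.006,0.008,0],[0,0,0],-1],[[0,0,0],[0,0,0],-1],[[0,0,0],[0,0,0],-1],[[0,0,0],[0,0,0],-1],[[0,0,0],[0,0,0],-1],[[0,0,0],[0,0,0],-1],[[0,0,0],[0,0,0],-1],[[0,0,0],[0,0,0],-1],[[0,0,0],[0,0,0],-1]]'
python3 fr.py
```

```text
time: 15.65
tool_pos: [628.3, 156.5, 110.1]
tcp_rot: [3.142, 0.0, 2.215]
contact_force: [0.0, -0.3, -3.5]
grip_width: 29.5
finger_force: 30.0
t15.65 n 42.78 t -1.69 z -1.90 F n 0.3 t -0.2 z -3.5 M 0.16174215518811993 -0.07140717039479455 0.02625813690755658 rot [3.142 0.    2.215] w 29.47516909396151 q [ 0.126  0.683  1.329  0.     1.129 -0.518]
```

```bash

python3 -m pendant '[[[-0.006,0.008,0],[0,0,0],-1],[[-0.006,0.008,0],[0,0,0],-1],[[0,0,0],[0,0,0],-1],[[0,0,0],[0,0,0],-1],[[0,0,0],[0,0,0],-1],[[0,0,0],[0,0,0],-1],[[0,0,0],[0,0,0],-1],[[0,0,0],[0,0,0],-1],[[0,0,0],[0,0,0],-1],[[0,0,0],[0,0,0],-1]]'
python3 fr.py
```

```text
time: 16.48
tool_pos: [628.0, 157.0, 110.1]
tcp_rot: [3.141, 0.0, 2.215]
contact_force: [0.0, -0.4, -3.2]
grip_width: 29.7
finger_force: 30.0
t16.48 n 42.16 t -1.69 z -1.87 F n 0.4 t -0.2 z -3.2 M 0.10629218283032188 -0.08526310277918693 0.0301434134152393 rot [3.141 0.    2.215] w 29.744400345365815 q [ 0.127  0.683  1.33   0.     1.129 -0.517]
```

```bash

python3 -m pendant '[[[-0.006,0.008,0],[0,0,0],-1],[[-0.006,0.008,0],[0,0,0],-1],[[0,0,0],[0,0,0],-1],[[0,0,0],[0,0,0],-1],[[0,0,0],[0,0,0],-1],[[0,0,0],[0,0,0],-1],[[0,0,0],[0,0,0],-1],[[0,0,0],[0,0,0],-1],[[0,0,0],[0,0,0],-1],[[0,0,0],[0,0,0],-1]]'
python3 fr.py; python3 -c "
import cv2
from h import *
cv2.imwrite('pics/r6.png',bot.capture('wrist'))"
```

```text
time: 17.32
tool_pos: [627.8, 157.2, 110.2]
tcp_rot: [3.141, 0.0, 2.215]
contact_force: [2.4, -3.1, -4.5]
grip_width: 29.7
finger_force: 30.0
t17.32 n 41.86 t -1.65 z -1.85 F n 3.9 t 0.0 z -4.5 M 0.13076701051189005 -0.7270895757237367 0.05676939165981255 rot [3.141 0.    2.215] w 29.673307274463276 q [ 0.127  0.683  1.33  -0.     1.128 -0.517]
```

```bash

python3 -m pendant '[[[-0.006,0.008,0],[0,0,0],-1],[[-0.002,0.003,0],[0,0,0],-1],[[0,0,0],[0,0,0],-1],[[0,0,0],[0,0,0],-1],[[0,0,0],[0,0,0],-1],[[0,0,0],[0,0,0],-1],[[0,0,0],[0,0,0],-1],[[0,0,0],[0,0,0],-1],[[0,0,0],[0,0,0],-1],[[0,0,0],[0,0,0],-1]]'
python3 fr.py; python3 -c "
from h import *
w=cv2.imread('pics/r6.png')[60:260,130:390];cv2.imwrite('pics/c3.png',cv2.resize(w,(780,600)))"
```

```text
time: 18.2
tool_pos: [627.8, 157.2, 110.1]
tcp_rot: [3.141, 0.001, 2.215]
contact_force: [3.2, -3.7, -5.0]
grip_width: 29.6
finger_force: 30.0
t18.20 n 41.85 t -1.69 z -1.86 F n 4.9 t 0.3 z -5.0 M 0.12466965056693824 -0.962176266939649 0.02948278982852325 rot [3.141 0.001 2.215] w 29.581083952012605 q [ 0.127  0.682  1.331 -0.001  1.128 -0.516]
```

View pics/c3.png

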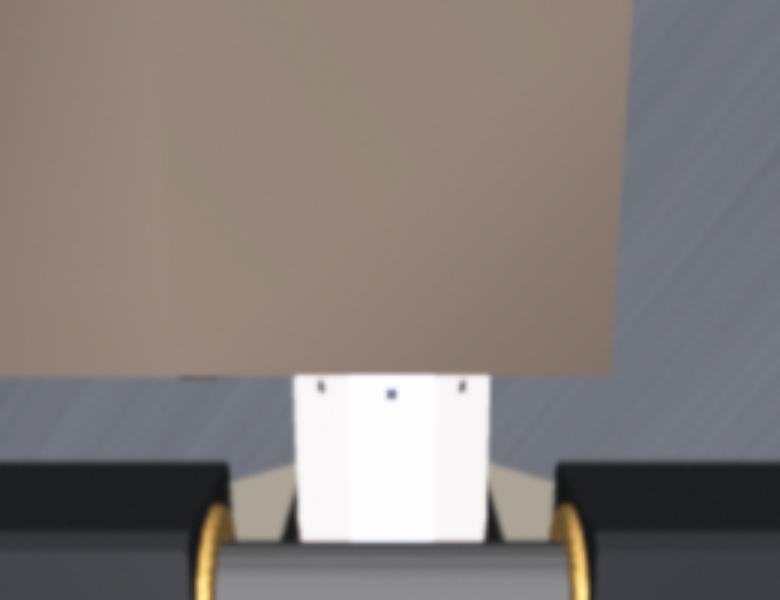

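The handle's end face sits flush against the mould edge at crop row 375. The tool has stopped and the force is about 5 N, so the go end is fully home. Next I'll draw it out and turn the gauge end for end.

```bash

python3 -m pendant '[[[0.04,-0.053,0],[0,0,0],-1],[[0.08,-0.107,0],[0,0,0],-1],[[0.1,-0.133,0],[0,0,0],-1],[[0.1,-0.133,0],[0,0,0],-1],[[0.1,-0.133,0],[0,0,0],-1],[[0.1,-0.133,0],[0,0,0],-1],[[0.1,-0.133,0],[0,0,0],-1],[[0.1,-0.133,0],[0,0,0],-1],[[0.16,-0.213,0],[0,0,0],-1],[[0.2,-0.267,0.1],[0,0,0],-1]]'
python3 -m pendant '[[[0.3,-0.4,0.2],[0,0,0],-1],[[0.3,-0.4,0.3],[0,0,-0.5],-1],[[0.04,-0.053,0.1],[0,0,-0.9],-1],[[0,0,0],[0,0,-0.9],-1],[[0,0,0],[0,0,-0.9],-1],[[0,0,0],[0,0,-0.9],-1],[[0,0,0],[0,0,-0.9],-1],[[0,0,0],[0,0,-0.9],-1],[[0,0,0],[0,0,-0.9],-1],[[0,0,0],[0,0,-0.9],-1]]'
python3 -m pendant '[[[0,0,0],[0,0,-1],-1],[[0,0,0],[0,0,-1],-1],[[0,0,0],[0,0,-1],-1],[[0,0,0],[0,0,-1],-1],[[0,0,0],[0,0,-1],-1],[[0,0,0],[0,0,-1],-1],[[0,0,0],[0,0,-1],-1],[[0,0,0],[0,0,-1],-1],[[0,0,0],[0,0,-1],-1],[[0,0,0],[0,0,-1],-1]]'
python3 -m pendant '[[[0,0,0],[0,0,-1],-1],[[0,0,0],[0,0,-1],-1],[[0,0,0],[0,0,-1],-1],[[0,0,0],[0,0,-1],-1],[[0,0,0],[0,0,-1],-1],[[0,0,0],[0,0,-1],-1],[[0,0,0],[0,0,-1],-1],[[0,0,0],[0,0,-1],-1],[[0,0,0],[0,0,-0.48],-1],[[0,0,0],[0,0,0],-1]]'
python3 fr.py
```

```text
time: 19.03
tool_pos: [659.6, 114.3, 112.5]
tcp_rot: [-3.141, -0.001, 2.215]
contact_force: [0.7, -0.4, -3.1]
grip_width: 29.4
finger_force: 30.0
time: 19.87
tool_pos: [679.4, 88.3, 131.3]
tcp_rot: [3.141, 0.0, 1.285]
contact_force: [-0.1, 0.2, -3.3]
grip_width: 29.5
finger_force: 30.0
time: 20.7
tool_pos: [679.4, 88.3, 131.3]
tcp_rot: [3.141, -0.0, 0.084]
contact_force: [0.2, 0.4, -3.1]
grip_width: 29.3
finger_force: 30.0
time: 21.53
tool_pos: [679.4, 88.4, 131.3]
tcp_rot: [-3.142, -0.0, -0.929]
contact_force: [-0.4, -0.3, -4.2]
grip_width: 30.0
finger_force: 30.0
t21.53 n 127.89 t -1.75 z 19.26 F n 0.0 t -0.6 z -4.2 M 0.04486643158119222 0.11577114194432803 0.06150981434354766 rot [-3.142 -0.    -0.929] w 29.963578174536984 q [ 0.018  0.729  1.175 -0.     1.238  2.518]
```

```bash

python3 -m pendant '[[[-0.142,0.189,-0.2],[0,0,0.02],-1],[[-0.142,0.189,-0.3],[0,0,0],-1],[[-0.142,0.189,-0.2],[0,0,0],-1],[[-0.142,0.189,0],[0,0,0],-1],[[-0.142,0.189,0],[0,0,0],-1],[[-0.142,0.189,0],[0,0,0],-1],[[-0.142,0.189,0],[0,0,0],-1],[[-0.142,0.189,0],[0,0,0],-1],[[-0.08,0.107,0],[0,0,0],-1],[[-0.06,0.08,0],[0,0,0],-1]]'
python3 -m pendant '[[[0,0,0],[0,0,0],-1],[[0,0,0],[0,0,0],-1],[[0,0,0],[0,0,0],-1],[[0,0,0],[0,0,0],-1],[[0,0,0],[0,0,0],-1],[[0,0,0],[0,0,0],-1],[[0,0,0],[0,0,0],-1],[[0,0,0],[0,0,0],-1],[[0,0,0],[0,0,0],-1],[[0,0,0],[0,0,0],-1]]'
python3 fr.py;python3 -c "
from h import *
w=bot.capture('wrist');s=bot.capture('side');cv2.imwrite('pics/n_w.png',w);cv2.imwrite('pics/n_s.png',s)
r=lambda i:cv2.resize(i,(400,300),interpolation=cv2.INTER_CUBIC)
cv2.imwrite('pics/c4.png',np.hstack([r(w),r(s[160:270,100:247])]))"
```

```text
time: 22.37
tool_pos: [640.4, 140.7, 110.4]
tcp_rot: [-3.141, -0.0, -0.924]
contact_force: [-1.1, 0.4, -2.6]
grip_width: 29.0
finger_force: 30.0
time: 23.2
tool_pos: [640.7, 140.0, 110.1]
tcp_rot: [3.142, 0.0, -0.925]
contact_force: [-0.4, -0.4, -3.6]
grip_width: 29.4
finger_force: 30.0
t23.20 n 63.38 t -1.68 z -1.89 F n 0.1 t -0.6 z -3.6 M 0.06180547889667019 0.039888692775637856 -0.00533842740181538 rot [ 3.142  0.    -0.925] w 29.40822879544857 q [0.098 0.698 1.3   0.    1.144 2.594]
```

View pics/c4.png

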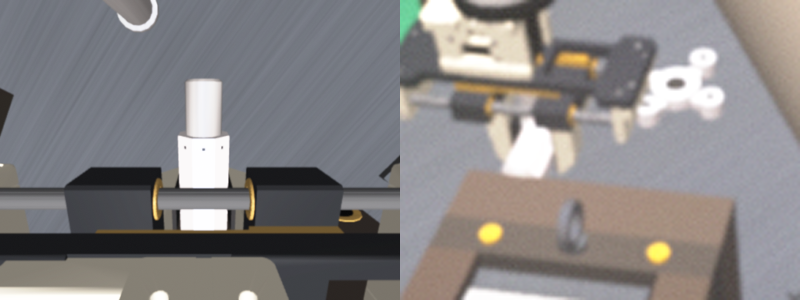

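```bash

python3 -m pendant '[[[-0.02,0.027,0.003],[0,0,0],-1],[[-0.02,0.027,0],[0,0,0],-1],[[-0.02,0.027,0],[0,0,0],-1],[[-0.01,0.013,0],[0,0,0],-1],[[0,0,0],[0,0,0],-1],[[0,0,0],[0,0,0],-1],[[0,0,0],[0,0,0],-1],[[0,0,0],[0,0,0],-1],[[0,0,0],[0,0,0],-1],[[0,0,0],[0,0,0],-1]]'
python3 fr.py
```

```text
time: 24.13
tool_pos: [638.6, 142.8, 110.2]
tcp_rot: [3.141, 0.0, -0.925]
contact_force: [-0.0, 0.8, -3.6]
grip_width: 29.8
finger_force: 30.0
t24.13 n 59.88 t -1.70 z -1.84 F n -0.7 t 0.5 z -3.6 M 0.03490038588123139 0.0773064664930327 0.0173216788056306 rot [ 3.141  0.    -0.925] w 29.761838391090865 q [ 0.103  0.695  1.305 -0.     1.141  2.598]
```

```bash

python3 -m pendant '[[[-0.006,0.008,0],[0,0,0],-1],[[-0.006,0.008,0],[0,0,0],-1],[[0,0,0],[0,0,0],-1],[[0,0,0],[0,0,0],-1],[[0,0,0],[0,0,0],-1],[[0,0,0],[0,0,0],-1],[[0,0,0],[0,0,0],-1],[[0,0,0],[0,0,0],-1],[[0,0,0],[0,0,0],-1],[[0,0,0],[0,0,0],-1]]'
python3 fr.py
```

```text
time: 24.97
tool_pos: [638.2, 143.3, 110.2]
tcp_rot: [3.141, 0.0, -0.924]
contact_force: [0.3, 0.2, -4.0]
grip_width: 29.6
finger_force: 30.0
t24.97 n 59.22 t -1.69 z -1.81 F n 0.0 t 0.4 z -4.0 M 0.056643965602109145 0.12780286736390248 -0.055395282952097794 rot [ 3.141  0.    -0.924] w 29.595698596605622 q [ 0.104  0.695  1.306 -0.     1.141  2.599]
```

```bash

python3 -m pendant '[[[-0.006,0.008,0],[0,0,-0.02],-1],[[-0.006,0.008,0],[0,0,0],-1],[[0,0,0],[0,0,0],-1],[[0,0,0],[0,0,0],-1],[[0,0,0],[0,0,0],-1],[[0,0,0],[0,0,0],-1],[[0,0,0],[0,0,0],-1],[[0,0,0],[0,0,0],-1],[[0,0,0],[0,0,0],-1],[[0,0,0],[0,0,0],-1]]'
python3 fr.py
```

```text
time: 25.8
tool_pos: [637.9, 143.7, 110.2]
tcp_rot: [-3.142, -0.0, -0.927]
contact_force: [1.1, -0.3, -3.3]
grip_width: 29.6
finger_force: 30.0
t25.80 n 58.75 t -1.66 z -1.78 F n 0.9 t 0.8 z -3.3 M 0.04439676344550033 -0.14922515434177688 0.02130804718626594 rot [-3.142 -0.    -0.927] w 29.58444057436495 q [ 0.105  0.694  1.307 -0.     1.14   2.602]
```

```bash

python3 -m pendant '[[[-0.006,0.008,0],[0,0,0],-1],[[-0.006,0.008,0],[0,0,0],-1],[[0,0,0],[0,0,0],-1],[[0,0,0],[0,0,0],-1],[[0,0,0],[0,0,0],-1],[[0,0,0],[0,0,0],-1],[[0,0,0],[0,0,0],-1],[[0,0,0],[0,0,0],-1],[[0,0,0],[0,0,0],-1],[[0,0,0],[0,0,0],-1]]'
python3 fr.py
```

```text
time: 26.63
tool_pos: [637.9, 143.8, 110.3]
tcp_rot: [-3.141, -0.001, -0.927]
contact_force: [2.7, -4.1, -4.5]
grip_width: 29.6
finger_force: 30.0
t26.63 n 58.69 t -1.64 z -1.70 F n 4.9 t -0.3 z -4.5 M 0.02805964162571417 -0.7409138522519192 0.01650431097608457 rot [-3.141 -0.001 -0.927] w 29.576999571669614 q [ 0.105  0.694  1.308 -0.001  1.14   2.603]
```

```bash

python3 -m pendant '[[[-0.007,0.009,0],[0,0,0],-1],[[0,0,0],[0,0,0],-1],[[0,0,0],[0,0,0],-1],[[0,0,0],[0,0,0],-1],[[0,0,0],[0,0,0],-1],[[0,0,0],[0,0,0],-1],[[0,0,0],[0,0,0],-1],[[0,0,0],[0,0,0],-1],[[0,0,0],[0,0,0],-1],[[0,0,0],[0,0,0],-1]]'
python3 fr.py
```

```text
time: 27.47
tool_pos: [637.9, 143.8, 110.4]
tcp_rot: [-3.141, -0.001, -0.927]
contact_force: [3.6, -4.5, -4.5]
grip_width: 29.7
finger_force: 30.0
t27.47 n 58.67 t -1.65 z -1.64 F n 5.8 t 0.1 z -4.5 M -0.008877662449580326 -0.9041030939288154 -0.029926546588834948 rot [-3.141 -0.001 -0.927] w 29.654147364856016 q [ 0.105  0.694  1.308 -0.001  1.139  2.604]
```

```bash

python3 -m pendant '[[[0,0,0],[0,0,0],-1],[[0,0,0],[0,0,0],-1],[[0,0,0],[0,0,0],-1],[[0,0,0],[0,0,0],-1],[[0,0,0],[0,0,0],-1],[[0,0,0],[0,0,0],-1],[[0,0,0],[0,0,0],-1],[[0,0,0],[0,0,0],-1],[[0,0,0],[0,0,0],-1],[[0,0,0],[0,0,0],-1]]'
python3 fr.py
```

```text
time: 28.3
tool_pos: [637.9, 143.8, 110.4]
tcp_rot: [-3.141, -0.002, -0.927]
contact_force: [3.6, -5.7, -4.2]
grip_width: 29.6
finger_force: 30.0
t28.30 n 58.66 t -1.64 z -1.63 F n 6.7 t -0.5 z -4.2 M 0.01648873625861652 -0.9452520354079128 -0.0013899223816607326 rot [-3.141 -0.002 -0.927] w 29.585371837463075 q [ 0.105  0.694  1.308 -0.001  1.139  2.604]
```

```bash

python3 -m pendant '[[[-0.004,0.005,-0.005],[0,0,0],-1],[[0,0,0],[0,0,0],-1],[[0,0,0],[0,0,0],-1],[[0,0,0],[0,0,0],-1],[[0,0,0],[0,0,0],-1],[[0,0,0],[0,0,0],-1],[[0,0,0],[0,0,0],-1],[[0,0,0],[0,0,0],-1],[[0,0,0],[0,0,0],-1],[[0,0,0],[0,0,0],-1]]'
python3 fr.py
python3 -m pendant '[[[0,0,0],[0,0,0],-1],[[0,0,0],[0,0,0],-1],[[0,0,0],[0,0,0],-1],[[0,0,0],[0,0,0],-1],[[0,0,0],[0,0,0],-1],[[0,0,0],[0,0,0],-1],[[0,0,0],[0,0,0],-1],[[0,0,0],[0,0,0],-1],[[0,0,0],[0,0,0],-1],[[0,0,0],[0,0,0],-1]]'
python3 fr.py
python3 -m pendant '[[[0,0,0],[0,0,0],-1],[[0,0,0],[0,0,0],-1],[[0,0,0],[0,0,0],-1],[[0,0,0],[0,0,0],-1],[[0,0,0],[0,0,0],-1],[[0,0,0],[0,0,0],-1],[[0,0,0],[0,0,0],-1],[[0,0,0],[0,0,0],-1],[[0,0,0],[0,0,0],-1],[[0,0,0],[0,0,0],-1]]'
python3 fr.py
```

```text
time: 29.13
tool_pos: [637.9, 143.8, 110.3]
tcp_rot: [-3.141, -0.002, -0.927]
contact_force: [3.8, -5.0, -4.1]
grip_width: 29.9
finger_force: 30.0
t29.13 n 58.64 t -1.64 z -1.69 F n 6.2 t 0.0 z -4.1 M -0.058889426774580034 -0.9948037963309164 0.016145146361553377 rot [-3.141 -0.002 -0.927] w 29.94812776788784 q [ 0.105  0.693  1.308 -0.001  1.139  2.604]
time: 29.97
tool_pos: [637.9, 143.8, 110.3]
tcp_rot: [-3.141, -0.002, -0.927]
contact_force: [3.4, -5.1, -3.7]
grip_width: 29.7
finger_force: 30.0
t29.97 n 58.66 t -1.63 z -1.67 F n 6.1 t -0.3 z -3.7 M -0.09215933448185787 -0.989097405319729 0.03168748058932677 rot [-3.141 -0.002 -0.927] w 29.739876973321913 q [ 0.105  0.693  1.308 -0.001  1.139  2.604]
time: 30.8
tool_pos: [637.9, 143.8, 110.3]
tcp_rot: [-3.141, -0.002, -0.927]
contact_force: [3.4, -5.8, -3.4]
grip_width: 29.9
finger_force: 30.0
t30.80 n 58.65 t -1.63 z -1.67 F n 6.7 t -0.8 z -3.4 M -0.05636486281495956 -0.9897559561137357 -0.0362194811526093 rot [-3.141 -0.002 -0.927] w 29.906524840296328 q [ 0.105  0.693  1.308 -0.001  1.139  2.604]
```

The no-go end was refused: it held a steady 6–7 N for over 3 s with no motion. Now I'll return the gauge to its bay.

```bash

python3 -m pendant '[[[0.06,-0.08,0],[0,0,0],-1],[[0.12,-0.16,0],[0,0,0],-1],[[0.24,-0.32,0],[0,0,0],-1],[[0.36,-0.48,0],[0,0,0],-1],[[0.42,-0.56,0.2],[0,0,0],-1],[[-0.2,-0.3,0.3],[0,0,0.2],-1],[[-0.5,-0.8,0.2],[0,0,0.9],-1],[[-0.54,-0.84,0],[0,0,0.9],-1],[[-0.54,-0.84,0],[0,0,0.9],-1],[[-0.54,-0.84,0],[0,0,0.9],-1]]'
python3 -m pendant '[[[-0.54,-0.84,0],[0,0,0.9],-1],[[-0.54,-0.84,0],[0,0,0.9],-1],[[-0.54,-0.84,0],[0,0,0.9],-1],[[-0.54,-0.84,0],[0,0,0.9],-1],[[-0.54,-0.84,0],[0,0,0.9],-1],[[-0.54,-0.84,0],[0,0,0.6],-1],[[-0.3,-0.45,0],[0,0,0.6],-1],[[0,0,0],[0,0,0],-1],[[0,0,0],[0,0,0],-1],[[0,0,0],[0,0,0],-1]]'
python3 -c "
from h import *;o=bot.get_obs();print(o['tool_pos'],o['tcp_rot'],'shift/30',(np.array([509.8,-156.9,45])-o['tool_pos'])/30,'yaw',(0.11-o['tcp_rot'][2])/.12)"
```

```text
time: 31.63
tool_pos: [603.0, -13.3, 131.1]
tcp_rot: [-3.141, 0.0, -0.465]
contact_force: [-0.1, -0.4, -3.0]
grip_width: 29.8
finger_force: 30.0
time: 32.47
tool_pos: [497.8, -176.6, 131.2]
tcp_rot: [-3.141, -0.001, 0.211]
contact_force: [1.0, 0.9, -4.9]
grip_width: 29.6
finger_force: 30.0
[ 497.845 -176.593  131.189] [-3.141 -0.001  0.211] shift/30 [ 0.398  0.656 -2.873] yaw -0.8454814119864382
```

```bash

python3 -m pendant '[[[0.2,0.33,0],[0,0,-0.42],-1],[[0.2,0.33,0],[0,0,-0.42],-1],[[0,0,0],[0,0,0],-1],[[0,0,-0.3],[0,0,0],-1],[[0,0,-0.4],[0,0,0],-1],[[0,0,-0.4],[0,0,0],-1],[[0,0,-0.4],[0,0,0],-1],[[0,0,-0.3],[0,0,0],-1],[[0,0,0],[0,0,0],-1],[[0,0,0],[0,0,0],-1]]'
python3 -m pendant '[[[0,0,0],[0,0,0],-1],[[0,0,0],[0,0,0],-1],[[0,0,0],[0,0,0],-1],[[0,0,0],[0,0,0],-1],[[0,0,0],[0,0,0],-1],[[0,0,0],[0,0,0],-1],[[0,0,0],[0,0,0],-1],[[0,0,0],[0,0,0],-1],[[0,0,0],[0,0,0],-1],[[0,0,0],[0,0,0],-1]]'
python3 -c "
from h import *;o=bot.get_obs();print(o['tool_pos'],o['tcp_rot'],'shift/30',(np.array([509.8,-156.9,45])-o['tool_pos'])/30,'yaw',(0.11-o['tcp_rot'][2])/.12)"
```

```text
time: 33.3
tool_pos: [509.1, -156.7, 76.5]
tcp_rot: [-3.141, 0.001, 0.113]
contact_force: [1.2, 0.3, -3.7]
grip_width: 29.7
finger_force: 30.0
time: 34.13
tool_pos: [509.4, -156.8, 77.0]
tcp_rot: [3.142, 0.0, 0.112]
contact_force: [0.3, 0.8, -3.3]
grip_width: 29.8
finger_force: 30.0
[ 509.361 -156.794   77.023] [3.142 0.    0.112] shift/30 [ 0.015 -0.004 -1.067] yaw -0.019711744967527402
```

```bash

python3 -m pendant '[[[0.015,-0.004,-0.1],[0,0,-0.02],-1],[[0,0,-0.2],[0,0,0],-1],[[0,0,-0.2],[0,0,0],-1],[[0,0,-0.2],[0,0,0],-1],[[0,0,-0.12],[0,0,0],-1],[[0,0,-0.08],[0,0,0],-1],[[0,0,-0.07],[0,0,0],-1],[[0,0,-0.05],[0,0,0],-1],[[0,0,0],[0,0,0],-1],[[0,0,0],[0,0,0],-1]]'
python3 fr.py
```

```text
time: 34.97
tool_pos: [509.9, -157.0, 46.5]
tcp_rot: [3.141, -0.0, 0.11]
contact_force: [0.0, -1.3, -3.3]
grip_width: 29.6
finger_force: 30.0
t34.97 n 222.32 t -284.57 z -65.49 F n 1.0 t -0.7 z -3.3 M -0.021336185737927345 0.08858417518012016 -0.010044133197819308 rot [ 3.141 -0.     0.11 ] w 29.58215591609314 q [-0.442  0.595  1.732 -0.     0.814  1.019]
```

```bash

python3 -m pendant '[[[0,0,-0.01],[0,0,0],-1],[[0,0,-0.01],[0,0,0],-1],[[0,0,-0.01],[0,0,0],-1],[[0,0,0],[0,0,0],-1],[[0,0,0],[0,0,0],-1],[[0,0,0],[0,0,0],-1],[[0,0,0],[0,0,0],-1],[[0,0,0],[0,0,0],-1],[[0,0,0],[0,0,0],-1],[[0,0,0],[0,0,0],-1]]'
python3 fr.py
```

```text
time: 35.8
tool_pos: [509.8, -156.9, 45.5]
tcp_rot: [3.142, 0.0, 0.11]
contact_force: [0.4, 0.2, -2.9]
grip_width: 29.6
finger_force: 30.0
t35.80 n 222.22 t -284.63 z -66.47 F n 0.1 t 0.4 z -2.9 M -0.06274489167900832 0.010770497725338928 -0.011746446509867442 rot [3.142 0.    0.11 ] w 29.610319292343874 q [-0.442  0.597  1.733 -0.     0.812  1.019]
```

```bash

python3 -m pendant '[[[0,0,-0.01],[0,0,0],-1],[[0,0,-0.006],[0,0,0],-1],[[0,0,0],[0,0,0],-1],[[0,0,0],[0,0,0],-1],[[0,0,0],[0,0,0],-1],[[0,0,0],[0,0,0],-1],[[0,0,0],[0,0,0],-1],[[0,0,0],[0,0,0],-1],[[0,0,0],[0,0,0],-1],[[0,0,0],[0,0,0],-1]]'
python3 fr.py
```

```text
time: 36.63
tool_pos: [509.9, -156.9, 45.3]
tcp_rot: [3.141, -0.0, 0.11]
contact_force: [-2.6, 1.9, 4.7]
grip_width: 29.6
finger_force: 30.0
t36.63 n 222.29 t -284.60 z -66.69 F n -3.1 t -0.9 z 4.7 M -0.2525907688267951 0.4159927839653814 -0.004984209396630583 rot [ 3.141 -0.     0.11 ] w 29.57103661398722 q [-0.442  0.597  1.733 -0.     0.811  1.019]
```

```bash

python3 -m pendant '[[[0,0,0],[0,0,0],-0.35],[[0,0,0],[0,0,0],-0.3],[[0,0,0],[0,0,0],-0.25],[[0,0,0],[0,0,0],-0.1],[[0,0,0],[0,0,0],0.1],[[0,0,0],[0,0,0],0.2],[[0,0,0],[0,0,0],0.3],[[0,0,0],[0,0,0],0.3],[[0,0,0],[0,0,0],0.3],[[0,0,0],[0,0,0],0.3]]'
python3 -m pendant '[[[0,0,0.1],[0,0,0],0.3],[[0,0,0.2],[0,0,0],0.3],[[0,0,0.4],[0,0,0],0.3],[[0,0,0.6],[0,0,0],0.3],[[0,0,0.8],[0,0,0],0.3],[[0,0,0.9],[0,0,0],0.3],[[0,0,0.9],[0,0,0],0.3],[[0,0,0.9],[0,0,0],0.3],[[0,0,0.2],[0,0,0],0.3],[[0,0,0],[0,0,0],0.3]]'
python3 -m pendant '[[[0,0,0],[0,0,0],0.3],[[0,0,0],[0,0,0],0.3],[[0,0,0],[0,0,0],0.3],[[0,0,0],[0,0,0],0.3],[[0,0,0],[0,0,0],0.3],[[0,0,0],[0,0,0],0.3],[[0,0,0],[0,0,0],0.3],[[0,0,0],[0,0,0],0.3],[[0,0,0],[0,0,0],0.3],[[0,0,0],[0,0,0],0.3]]'
python3 gauge.py pics/end.png 47
```

```text
time: 37.47
tool_pos: [509.8, -156.9, 45.1]
tcp_rot: [3.141, -0.0, 0.11]
contact_force: [-0.4, 0.4, -0.3]
grip_width: 59.3
finger_force: 0.0
time: 38.3
tool_pos: [510.9, -157.4, 197.7]
tcp_rot: [3.139, -0.005, 0.11]
contact_force: [-0.4, 0.5, -0.1]
grip_width: 59.8
finger_force: 0.0
time: 39.13
tool_pos: [509.8, -156.9, 195.1]
tcp_rot: [3.141, -0.0, 0.11]
contact_force: [-0.4, -0.6, 0.3]
grip_width: 59.6
finger_force: 0.0
[ 509.843 -156.914  195.073] [ 3.141 -0.     0.11 ] [-0.442  0.401  1.576 -0.     1.164  1.019]
[ 412    0  100   93 4296] [ 655.925 -322.185] deg -42.948472413730876 ext -39.91553537396252 48.231847512181446 origin [ 653.113 -319.568]
[ 353   99   41  135 3706] [ 541.741 -265.883] deg 5.145809288988562 ext -76.57930965519316 59.05698398698762 origin [ 525.047 -267.386]
[ 244  107   33  132 3526] [ 515.052 -155.702] deg 7.324423126639058 ext -67.69891564182339 66.31379311209066 origin [ 506.431 -156.811]
[   0  367  156   17 2394] [244.124  40.365] deg -84.33820372397903 ext -91.64269509247306 97.60588154748815 origin [243.629  45.359]
```

View pics/end.png

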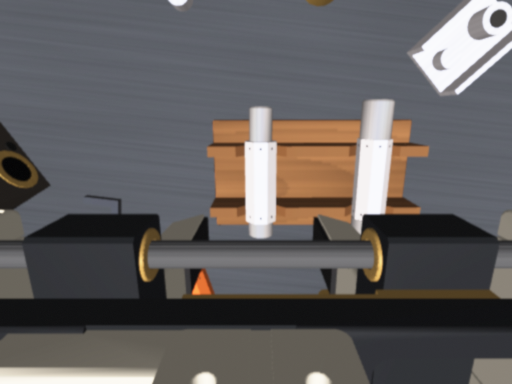

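The small gauge lies level in its bay at (260,172). The big gauge and the other things are where they were, and the gripper is clear.

```bash
python3 -c "
from plant import bot
print(bot.close_job())"
```

```text
the job is handed in; nothing more can be done
None
```

The job is done and handed in at about 39 s: the go end went fully home in the smaller upper bushing, the no-go end was refused at about 6 N for over 3 s, and the gauge is back in its bay, released.

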